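# Seat the carving pallet on the swivel base and set it to 30 degrees

## Robot

A 6-joint arm with a two-finger parallel gripper is mounted at the origin on the work surface. World frame = base frame: x ahead of the robot, y to its left, z up, the work surface at z = 0. Lengths are in m, angles in degrees, forces in N, time in s.
With the tool pointing down it reaches from about 0.4 to 0.825 m from the base axis. Payload 7 kg.
Tool frame: the origin (TCP) lies midway between the tips of the shut fingers; the grasp point (between the pads) lies 19 mm behind it; z points along the fingers, y is the line along which they close (so a half turn about z gives the same grasp; the last joint's range is limited). The gripper opens to 88 mm and grips with 3 to 60 N. Pads are 19 mm wide; open, the fingers measure 130 mm over their backs; the gripper's body (78 mm by 193 mm) begins 47 mm behind the grasp point.
Start: joints at [16.507, 20.546, 0.682, 0, -70.136, -16.507], TCP at [0.675, -0, 0.227] pointing down, gripper open.
Joint ranges: [-176.03, 176.03], [-82.01, 121.73], [-58.28, 71.71], [-173.87, 95.51], [-174.79, -0.11], [-173.66, 173.66]. Speed limits (degrees/s): [136.94, 136.94, 172.46, 180, 180, 180].

## Interface

Orientations are given as [roll, pitch, yaw] about the fixed x, y, z axes, in that order (R = Rz(yaw) Ry(pitch) Rx(roll)).
In Python, from plant import r, eyes, workorder gives the robot as it stands.
- The arm moves only by the tool step_arm, never from a script. Its argument "plan" is a list of rows, each a list of 5 numbers: the shift along the tool's x, y, z each as a share of 25 cm, from -1 to 1, then the turn about the tool's z as a share of 60 degrees, from -1 to 1, then the finger opening in mm, from 0 to 87.6. In form: [[x, y, z, turn, jaw], ...]. A call has 1 to 12 rows; each row is the pose to reach, as a shift and turn from the pose commanded when the call began, along the tool's axes at that moment; what a row does not reach only later rows make up. A row lasts 1/12 s, in which the tool goes at most 41.7 mm and 7.16 degrees, less where a joint would pass 70% of its speed; a pose out of reach is approached as far as the arm can. A call with a number of a shift or a turn outside -1 to 1 is refused whole. A call with a gripper value outside its range is refused whole. The fingers move at their own pace and stop on an object; "newtons" is the grip in N (left out, the last holds). Time passes only in rows, so rows that repeat a pose let the fingers close. It gives the time, the measured TCP pose, the force, the opening and the grip force at its end, in the units of the state.
- r.get_state(): the state, without advancing time (a new reading comes with each control period).
- eyes.capture(name): name is "scene" or "side" or "wrist"; returns the picture (420x560x3 uint8, red, green, blue); there is no depth.
- eyes.camera_model(name): a dict with "fov_y" (degrees; the focal length in pixels is half the picture's height over the tangent of half this angle, whatever the lens; pixels are square), "cx", "cy" (the principal point, pixels), "world_to_cam" (4x4, takes a point from world to camera coordinates); the wrist camera has in their place "hand_eye" (4x4, takes a point from camera to tool coordinates, whose origin is the TCP and whose axes are the flange's). Camera axes: x right, y up, looking along -z (the intrinsics and any distortion apply to the point x, -y, -z); pixel columns grow to the right and rows downward; lengths in m; the calibration is good to about 2 mm. A picture is of the moment at which its call begins: read the wrist's pose just before it. camera_model takes no time and is no camera call.
- workorder.close_job(): hands the job in; it is judged then, once.
The state is a dict: "time_s": time; "joints": joint angles; "qd": joint speeds; "joint_torque": joint torques, N m; "tcp_pos": TCP position; "eef_rot": TCP orientation; "contact_force": force on the tool from outside, world axes, zero at the start; "moment": the same for the moment, N m; "gripper_width": finger opening in m; "gripper_force": force on a finger pad.
Only numpy, scipy, OpenCV 4.12 (cv2) and the standard library are available. Lean on these libraries where they do the work, as an engineer would, in place of code of your own. Each camera call takes 0.05 s, during which the arm holds its last target. There are 200 camera calls.

## Task

Ready the neck-heel blank for carving: take its metal pallet out of the sloping rack, lay it flat on the bench and let go, then take it afresh by the wooden block and press it fully home on the three balls of the swivel base, scribed nose end towards the turntable's pointer, until both sprung rollers have snapped over its long edges. Slacken the clamp knob before the turntable is swung, swing it until the pointer stands at the 30-degree mark (the second mark counter-clockwise, seen from above, from the broad zero mark), and turn the knob clockwise tight again. Leave the other things on the bench where they are.

Things in the scene. Friction and masses are not known exactly. Their poses are not given: they have to be found in the camera images.
- pallet: Aluminium plate 114 x 68 x 10 mm with a pale wooden neck-heel block on it, 0.2 to 0.45 kg. Origin: centre, at the level of its feet. x runs along the 114 mm to the nose end (short black line scribed there), z out of the block side; plate top at z = 20.5 mm. Starts leaning in the rack, nose up: x axis 50 degrees above horizontal, block side towards the rack's front and up.
- pallet_nose (a point): Middle of the nose end's top edge: pallet x = 57, y = 0, z = 20.5 mm. Under the plate three steel vee blocks 10.5 mm deep are its feet, open downwards: one at x = +38, y = 0, two at x = -38, y = +-19.5 mm. They centre themselves on the balls from a few mm off.
- pallet_edge (a point): Middle of the +y long edge: pallet x = 0, y = 34, z = 18 mm. The long edges are upright faces 68 mm apart from z = 15.5 to 20.5 mm; below that they are bevelled inwards to 62 mm apart at z = 10.5 mm.
- pallet_grip (a point): Point in the wooden block for gripping it across its 30 mm (fingers closing along pallet x): pallet x = 0, y = 0, z = 48.5 mm. Block centred on the plate: 30 mm along x (flat faces), 48 mm along y, from z = 20.5 to 64.5 mm; its two top edges that run along x are rounded, so it is 26 mm wide at the top.
- base: Grey swivel base fixed to the bench, round, 220 mm diameter. Origin on the bench under the turning axis; +x points to the broad zero mark on the bright scale ring (top at z = 34 mm, radius 88 to 110 mm), which has thin black marks every 15 degrees either side. On its -x side a lug 50 mm wide, out to x = -155 mm, carries the clamp: a steel strap on the turntable's rim (top at z = 59 mm) and the knob.
- swivel (a joint): Angle of the steel turntable (176 mm diameter, top face at z = 50 mm), rad, positive counter-clockwise from above, 0 with the pointer at the zero mark, limits +-1.05. The 30-degree mark is +0.524. Starts between -0.6 and 0. Clamped it holds about 1 N m; slack it turns with 0.15 N m and stays where left. The seated pallet can be used to turn it, by its block.
- seat (a point): Where the pallet's origin is when home: on the turning axis, 5.4 mm above the turntable's top, 55.4 mm above the bench. The point's x axis turns with the turntable and points to the pointer; the home pallet's axes are parallel to the point's.
- seat_nose (a point): Where pallet_nose is when the pallet is home: 57 mm along the turntable's x axis, 75.9 mm above the bench.
- ball_nose (a point): Centre of the single ball at the pointer end: turntable x = 38, y = 0 mm, 56 mm above the bench. The three locating balls are steel, 14 mm diameter; the other two are at x = -38, y = +-19.5 mm.
- roller (a point): Rest position of the roller at turntable x = 0, y = +37 mm, 80 mm above the bench; its twin is at y = -37. Rollers: 12 mm diameter, axis along x, on sprung arms with posts out to y = +-67 mm. The pallet coming down level meets them about 16 mm above home; pressing it past takes 15 to 20 N; from about 4 mm above home they pull it down by its top edges with about 9 N.
- pointer (a point): Tip of the black pointer on the turntable's rim, 95 mm from the turning axis, 40 mm above the bench; an index line on the turntable runs to it.
- mark (a point): The 30-degree mark: on the fixed scale ring, 102 mm from the axis, 34 mm above the bench.
- clamp (a joint): Turn of the clamp knob, rad, about the vertical: grows clockwise from above (tightening); 0 slack stop, 1.5 tight stop. The strap is clear of the turntable below 0.6; the clamp is tight above 1.1. Starts between 1.2 and 1.35. Turning takes about 0.3 N m; the knob stays where left, but may spring back from the tight stop to 1.25.
- clamp_grip (a point): Point in the knob's black bar, on the knob's axis: base x = -124, y = 0 mm, 91 mm above the bench. Bar 56 mm long, 12 mm thick, upright from 69 to 103 mm above the bench; below it a hub of 28 mm diameter. Seen from above the bar's long direction stands (0.7 - clamp) rad counter-clockwise from the base's x axis.
- rack: Plywood easel, foot 130 x 84 mm, fixed to the bench; origin on the bench, 78 mm under the pallet's starting origin; its front is its -x side. Its back board (56 mm wide, narrower than the pallet) slopes 50 degrees, rising towards +x, with a ledge at the foot; the pallet's feet lie on the board, its tail end on the ledge. The bench between rack and base is clear.
- c_clamp: Bystander: red C-clamp lying on the bench, about 225 x 100 x 20 mm. Leave alone.
- glue: Bystander: white glue bottle, 56 mm diameter, 150 mm tall. Leave alone.
- sanding_block: Bystander: cork sanding block 110 x 62 x 33 mm. Leave alone.
Not all that is in view belongs to the job. What is shaped like the pallet but pink or purple is not meant.

How it is judged (in metres and radians):
On the way, in this order (a step that is already met when the one before it is completed fails the run):
1. the pallet lies flat on the bench on its feet, let go (angle between pallet's own z axis and vertical below 0.08 rad and height (world z) of pallet below 0.006 m and contact force between the fingers and pallet below 0.1 N and linear speed of pallet below 0.03 m/s), for 0.2 s.
2. the pallet is home on the three balls, nose to the pointer (distance between pallet and seat below 0.0025 m and distance between pallet_nose and seat_nose below 0.003 m and angle between pallet's own z axis and vertical below 0.03 rad), for 0.2 s.
At the end, for the whole second after the job is handed in: The pallet is home on the balls (origin within 2.5 mm of seat, nose within 3 mm of seat_nose, level within 0.03 rad), the swivel is within 0.05 rad of 0.524, the clamp is turned past 1.1, and all is at rest (all of step 2 and value of joint swivel between 0.474 and 0.574 rad and value of joint clamp above 1.1 rad and linear speed of pallet below 0.02 m/s and not (velocity of joint swivel above 0.05 rad/s) and velocity of joint swivel above -0.05 rad/s); the robot touches nothing.
It fails at once if the turntable is forced past the zero mark towards the 30-degree mark with the clamp tight (value of joint clamp above 1.1 rad and value of joint swivel between 0.06 and 0.3 rad).
It fails at once if another thing on the bench is moved by more than 30 mm (distance of any of c_clamp, glue, sanding_block from where it was at the start of the episode above 0.03 m).
It also fails if it takes over 72 s, if anything falls off the work surface, if the arm or the gripper's body presses on something with over 40 N, if the wrist force passes 120 N, or if a joint passes its speed limit or range.

## Working session

There is one attempt and no reset: what is moved stays moved. The work goes in short steps, Python scripts to look and compute and a tool call to move; the robot and the scene stay as the last step left them, time stands still between calls to the robot, and variables do not carry over. Pictures are saved under pics/ and viewed, at most 10 in all, crops included, and the job is handed in when it is done.

Besides the shell and the picture viewer there is one more tool, called after "Call:" as a command line: name --pt "numbers of a row" for each row, then --argument value for the rest. step_arm: Moves the arm, as the interface text tells. Its arguments: {"type":"object","properties":{"plan":{"type":"array"},"newtons":{"type":"number"}},"required":["plan"]}

```bash
mkdir -p pics; ls
python3 - <<'E'
from plant import r, eyes, workorder
import cv2,numpy as np
s=r.get_state();print(s)
for n in("scene","side","wrist"):
    m=eyes.camera_model(n);print(n,m)
    cv2.imwrite(f"pics/{n}0.png",eyes.capture(n)[:,:,::-1])
E
```

```text
pics
{'time_s': 0.0, 'joints': array([ 1.65064090e+01,  2.05923188e+01,  6.31972459e-01, -1.92871746e-02,
       -7.01360350e+01, -1.65085334e+01]), 'qd': array([ 0.05510488, -0.13994029,  0.11334422,  0.02415035, -0.01421545,
       -0.03931322]), 'joint_torque': array([-8.00930356e-04, -5.82726967e+01,  2.93058443e+01,  6.99745238e+00,
        6.93249181e-03, -2.06530804e-04]), 'tcp_pos': array([ 6.74495080e-01, -4.27732440e-05,  2.25601658e-01]), 'eef_rot': array([ 1.79902439e+02, -1.00065380e-02, -9.00086846e+01]), 'contact_force': array([ 0.33217936, -0.43236731,  0.26492573]), 'moment': array([0.01809168, 0.02792179, 0.03937089]), 'gripper_force': 0.0, 'gripper_width': 0.08783785719521969}
scene {'fov_y': 56.68163850827592, 'cx': 275.6793005750303, 'cy': 209.08018745460257, 'world_to_cam': array([[-0.57975472,  0.81478747, -0.0024169 ,  0.30865667],
       [-0.61370811, -0.4347235 ,  0.65907346,  0.25417059],
       [ 0.53595412,  0.38358423,  0.75207468, -1.55826914],
       [ 0.        ,  0.        ,  0.        ,  1.        ]])}
side {'fov_y': 44.17287810799679, 'cx': 279.7282603092024, 'cy': 210.5629898584562, 'world_to_cam': array([[ 0.97773709, -0.20982613,  0.00177985, -0.52241996],
       [ 0.13871382,  0.6526895 ,  0.7448187 , -0.15995635],
       [-0.15744412, -0.72798998,  0.66726452, -1.7128096 ],
       [ 0.        ,  0.        ,  0.        ,  1.        ]])}
wrist {'fov_y': 70.2177874228059, 'cx': 280.00754667231945, 'cy': 210.77678861452503, 'hand_eye': array([[-7.69366342e-06,  9.62946428e-01,  2.69692746e-01,
         7.29292702e-02],
       [ 9.99999723e-01, -1.93201434e-04,  7.18359297e-04,
         3.55166274e-04],
       [ 7.43846544e-04,  2.69692677e-01, -9.62946160e-01,
        -1.58502860e-01],
       [ 0.00000000e+00,  0.00000000e+00,  0.00000000e+00,
         1.00000000e+00]])}
```

View pics/scene0.png

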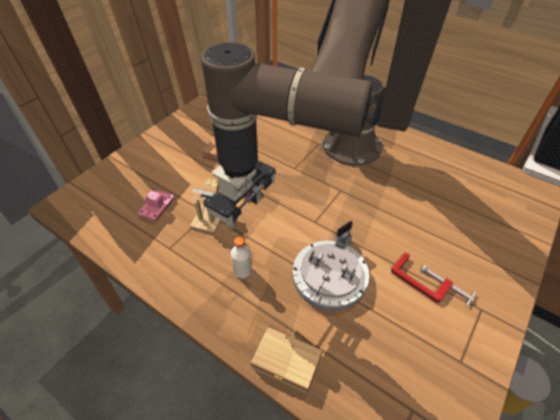

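View pics/side0.png

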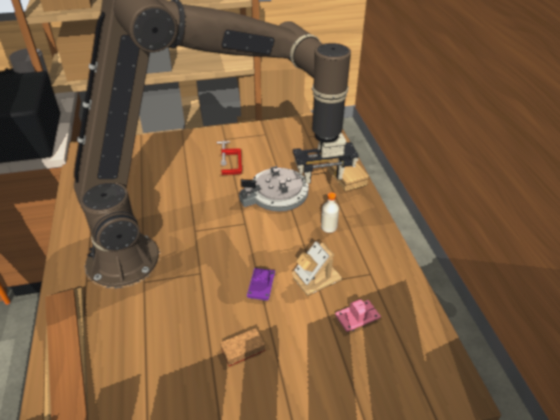

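```bash
cat > h.py <<'E'
import numpy as np, cv2
from plant import r, eyes, workorder
from scipy.spatial.transform import Rotation as Ro
def w2c(n,s=None):
    m=eyes.camera_model(n)
    if n!="wrist": return m,m["world_to_cam"]
    s=s or r.get_state(); T=np.eye(4)
    T[:3,:3]=Ro.from_euler("xyz",s["eef_rot"],degrees=True).as_matrix();T[:3,3]=s["tcp_pos"]
    return m,np.linalg.inv(T@m["hand_eye"])
def proj(n,P,s=None):
    m,W=w2c(n,s);f=210/np.tan(np.radians(m["fov_y"]/2))
    c=np.atleast_2d(P)@W[:3,:3].T+W[:3,3]
    return np.c_[m["cx"]-f*c[:,0]/c[:,2],m["cy"]+f*c[:,1]/c[:,2]]
def back(n,uv,z,s=None):
    m,W=w2c(n,s);f=210/np.tan(np.radians(m["fov_y"]/2));uv=np.atleast_2d(uv)
    d=np.c_[(uv[:,0]-m["cx"])/f,-(uv[:,1]-m["cy"])/f,-np.ones(len(uv))]@W[:3,:3]
    o=-W[:3,:3].T@W[:3,3]
    return o+d*((z-o[2])/d[:,2])[:,None]
E
python3 - <<'E'
from h import *
a=cv2.imread("pics/side0.png");b=cv2.imread("pics/scene0.png")
z=lambda i,x,y,w,h:cv2.resize(i[y:y+h,x:x+w],(400,300),interpolation=cv2.INTER_CUBIC)
o=np.vstack([np.hstack([z(a,265,230,100,75),z(a,230,155,100,75)]),np.hstack([z(b,160,170,100,75),z(b,280,215,100,75)])])
cv2.imwrite("pics/c1.png",o)
print(back("side",[[278,187],[313,263]],.045),back("scene",[[332,272]],.045), back("side",[[330,218]],.07),back("scene",[[241,262]],.07))
print("rim check",proj("side",[[.55,0,0]]))
E
```

```text
[[ 0.57194139  0.20631566  0.045     ]
 [ 0.6015735  -0.18873899  0.045     ]] [[0.58809067 0.23822523 0.045     ]] [[ 0.70407606 -0.02319497  0.07      ]] [[0.72453784 0.01543396 0.07      ]]
rim check [[284.1388227  234.62516845]]
```

View pics/c1.png

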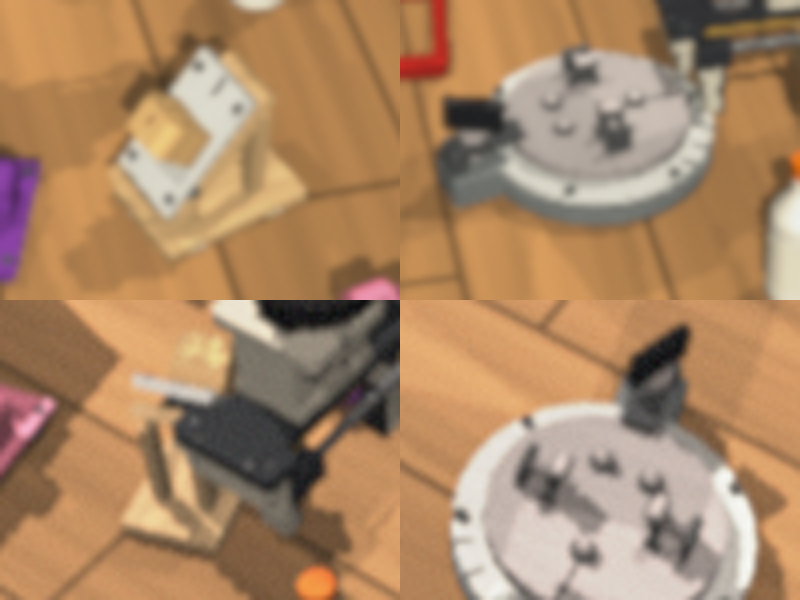

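Run:
```python
from h import *
for n in("scene","side"):print(n,proj(n,[[0,0,0],[.675,0,.227]]))
print(eyes.camera_model("scene").keys(),back("scene",[[353,148]],0),back("side",[[122,262]],0))
m,W=w2c("wrist");print(np.linalg.inv(W).round(3))
```

```text
scene [[352.79994542 145.57337944]
 [244.08965791 213.0552378 ]]
side [[121.88103114 258.89319913]
 [322.54098949 178.67630328]]
dict_keys(['fov_y', 'cx', 'cy', 'world_to_cam']) [[0.01286757 0.00773448 0.        ]] [[ 0.00055184 -0.01429927  0.        ]]
[[-1.    -0.     0.     0.674]
 [ 0.    -0.963 -0.27  -0.073]
 [ 0.001 -0.27   0.963  0.384]
 [ 0.     0.     0.     1.   ]]
```

View pics/wrist0.png

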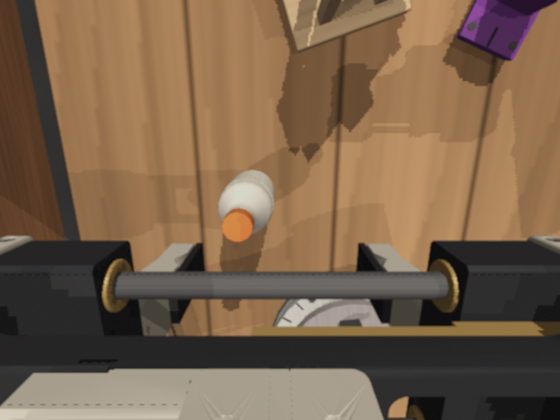

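Call:
step_arm --pt "0.5 0.2 -0.3 0 87" --pt "0.5 0.2 -0.3 0 87" --pt "0.5 0.2 -0.3 0 87" --pt "0.5 0.2 -0.3 0 87" --pt "0.5 0.2 -0.3 0 87" --pt "0.5 0.2 -0.3 0 87" --pt "0.5 0.2 -0.3 0 87"

```text
time_s: 0.73
tcp_pos: [0.6247, -0.1249, 0.301]
eef_rot: [180.0, 0.0, -90.0]
contact_force: [0.1, 0.3, -0.9]
gripper_width: 0.087
gripper_force: 0.0
```

Run:
```python
from h import *
import pickle
S=r.get_state();print(S["time_s"],S["tcp_pos"],S["eef_rot"])
W=eyes.capture("wrist");pickle.dump(S,open("s1.pkl","wb"))
cv2.imwrite("pics/w1.png",cv2.resize(W[:,:,::-1],(800,600),interpolation=cv2.INTER_CUBIC));cv2.imwrite("pics/w1raw.png",W[:,:,::-1])
cv2.imwrite("pics/side1raw.png",eyes.capture("side")[:,:,::-1])
cv2.imwrite("pics/scene1raw.png",eyes.capture("scene")[:,:,::-1])
```

```text
0.7333 [ 0.62471453 -0.12489924  0.30099892] [ 1.79964563e+02  2.87946398e-02 -9.00344938e+01]
```

View pics/w1.png

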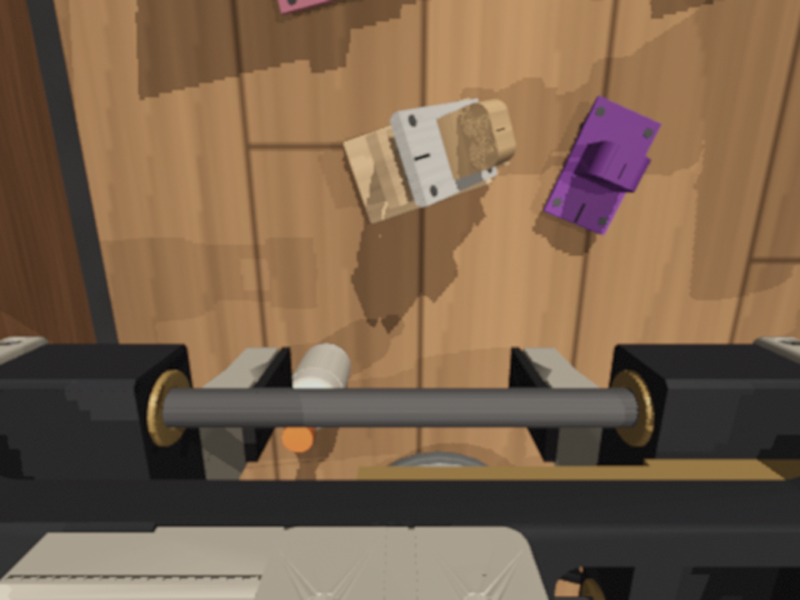

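Call:
step_arm --pt "-0.8 0.1 0 0 87" --pt "-0.8 0.1 0 0 87" --pt "-0.8 0.1 0 0 87" --pt "-0.8 0.1 0 0 87" --pt "-0.8 0.1 0 0 87"

```text
time_s: 1.3
tcp_pos: [0.5992, 0.0782, 0.3009]
eef_rot: [179.9, -0.0, -89.9]
contact_force: [1.4, -0.1, -0.5]
gripper_width: 0.0876
gripper_force: 0.0
```

Call:
step_arm --pt "-0.72 0 0 0 87" --pt "-0.72 0 0 0 87" --pt "-0.72 0 0 0 87" --pt "-0.72 0 0 0 87" --pt "-0.72 0 0 0 87" --pt "-0.72 0 0 0 87" --pt "-0.72 0 0 0 87" --pt "-0.72 0 0 0 87"

```text
time_s: 1.97
tcp_pos: [0.5997, 0.255, 0.3009]
eef_rot: [179.9, -0.0, -90.0]
contact_force: [0.3, 0.8, -0.4]
gripper_width: 0.0866
gripper_force: 0.0
```

Run:
```python
from h import *
import pickle
S=r.get_state();print(S["time_s"],S["tcp_pos"],S["eef_rot"])
W=eyes.capture("wrist");pickle.dump(S,open("s2.pkl","wb"))
cv2.imwrite("pics/w2raw.png",W[:,:,::-1])
cv2.imwrite("pics/side2raw.png",eyes.capture("side")[:,:,::-1])
def crop(f,x,y,w,h,k):
    i=cv2.resize(cv2.imread(f)[y:y+h,x:x+w],(w*k,h*k),interpolation=cv2.INTER_CUBIC)
    for u in range((x+9)//10*10,x+w,10):
        cv2.line(i,((u-x)*k,0),((u-x)*k,8),(0,0,255),1)
        if u%20==0: cv2.putText(i,str(u),((u-x)*k,18),0,.35,(0,0,255),1)
    for v in range((y+9)//10*10,y+h,10):
        cv2.line(i,(0,(v-y)*k),(8,(v-y)*k),(0,0,255),1)
        if v%20==0: cv2.putText(i,str(v),(9,(v-y)*k+4),0,.35,(0,0,255),1)
    return i
a=crop("pics/w1raw.png",235,60,133,100,6) # 798x600
b=cv2.resize(a,(398,300))
cv2.imwrite("pics/c2.png",np.hstack([crop("pics/w1raw.png",240,60,130,100,4)[:400,:400],crop("pics/side1raw.png",285,235,66,66,6)[:400,:396]]))
cv2.imwrite("pics/c3.png",crop("pics/w2raw.png",160,50,260,200,3))
```

```text
1.9667 [0.59967322 0.25501078 0.30093891] [ 1.79946908e+02 -4.84011606e-02 -8.99553628e+01]Traceback (most recent call last):
  File "<stdin>", line 18, in <module>
    return _nx.concatenate(arrs, 1, dtype=dtype, casting=casting)
           ~~~~~~~~~~~~~~~^^^^^^^^^^^^^^^^^^^^^^^^^^^^^^^^^^^^^^^
ValueError: all the input array dimensions except for the concatenation axis must match exactly, but along dimension 0, the array at index 0 has size 400 and the array at index 1 has size 396
```

```bash
cat >> h.py <<'E'
def crop(f,x,y,w,h,k):
    i=cv2.resize(cv2.imread(f)[y:y+h,x:x+w],(w*k,h*k),interpolation=cv2.INTER_CUBIC)
    for u in range((x+9)//10*10,x+w,10):
        cv2.line(i,((u-x)*k,0),((u-x)*k,8),(0,0,255),1)
        if u%20==0: cv2.putText(i,str(u),((u-x)*k,18),0,.35,(0,0,255),1)
    for v in range((y+9)//10*10,y+h,10):
        cv2.line(i,(0,(v-y)*k),(8,(v-y)*k),(0,0,255),1)
        if v%20==0: cv2.putText(i,str(v),(9,(v-y)*k+4),0,.35,(0,0,255),1)
    return i
E
python3 - <<'E'
from h import *
cv2.imwrite("pics/c2.png",np.hstack([crop("pics/w1raw.png",265,62,100,100,4),crop("pics/side1raw.png",280,233,66,66,6)[:400].copy() if 0 else cv2.copyMakeBorder(crop("pics/side1raw.png",280,233,66,66,6),0,4,0,4,0)]))
cv2.imwrite("pics/c3.png",crop("pics/w2raw.png",160,50,260,200,3))
E
```

```text
(no output)
```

View pics/c2.png

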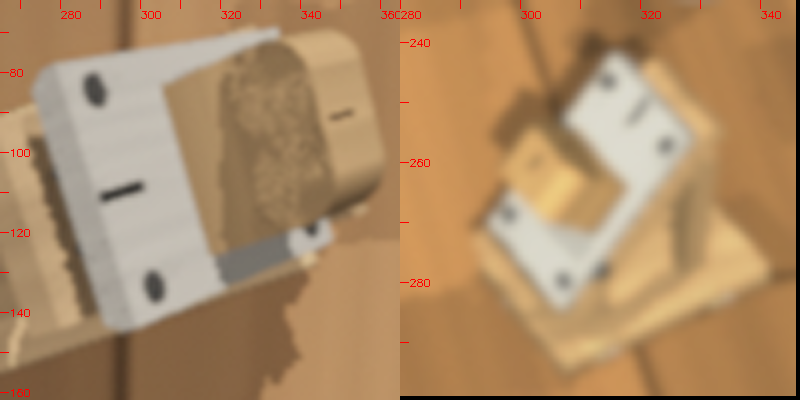

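View pics/c3.png

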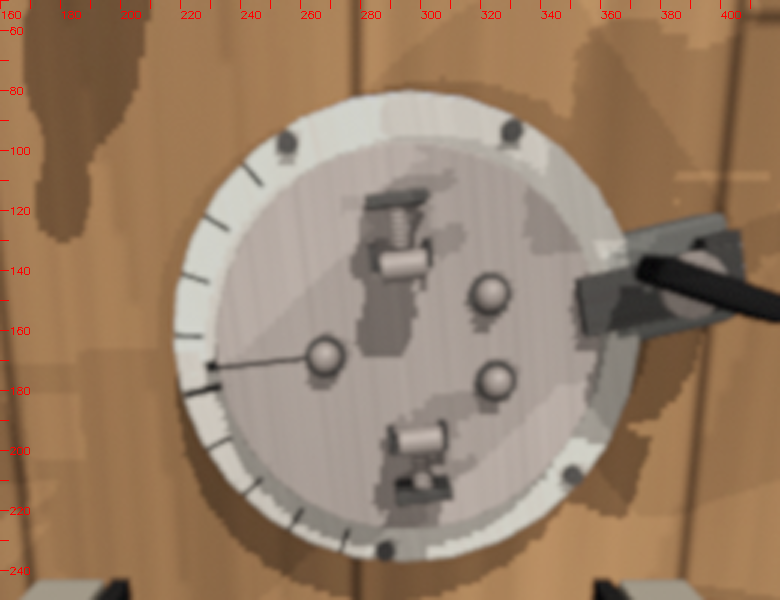

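```bash
cat > fit.py <<'E'
from h import *
import pickle
from scipy.optimize import least_squares
s1=pickle.load(open("s1.pkl","rb"));s2=pickle.load(open("s2.pkl","rb"))
P=np.array([[57,-34,20.5],[57,34,20.5],[57,-34,10.5+0],[57,34,10.5]])/1e3
P[2:,1]*=31/34
pw=[[278.75,78.3],[298,144],[273.8,82],[292.5,142.5]]
Q=np.array([[57,34,20.5],[57,-34,20.5],[-57,-34,20.5],[-57,34,20.5]])/1e3
ps=[[315.8,241.3],[329.2,256.3],[307.5,284.7],[294.7,269.3]]
def T(p): return Ro.from_euler("zy",[p[2],-np.radians(50)]),np.r_[p[0],p[1],.078]
def res(p,ws=.5):
    R,t=T(p)
    return np.r_[(proj("wrist",R.apply(P)+t,s1)-pw).ravel(),ws*(proj("side",R.apply(Q)+t)-ps).ravel()]
o=least_squares(res,[.62,-.19,.28]);print("pallet",o.x[:2],np.degrees(o.x[2]));print(o.fun.round(1))
o2=least_squares(lambda p:res(p,0),o.x);print("wrist only",o2.x[:2],np.degrees(o2.x[2]),o2.fun[:8].round(1))
B=np.array([[38,0,56],[-38,-19.5,56],[-38,19.5,56],[0,37,80],[0,-37,80],[95,0,40]])/1e3
pb=np.array([[268.3,167.7],[323.3,147.7],[325.3,176.7],[299.3,196],[294.7,138],[230.7,172]])
M=np.array([[102*np.cos(a),102*np.sin(a),34] for a in np.radians([0,15,30,-15])])/1e3
pm=np.array([[227.3,180],[232.7,197.3],[244,212.7],[222.7,162.2]])
def rb(p):
    return np.r_[(proj("wrist",Ro.from_euler("z",p[2]).apply(B)+[p[0],p[1],0],s2)-pb).ravel(),
     (proj("wrist",Ro.from_euler("z",p[3]).apply(M)+[p[0],p[1],0],s2)-pm).ravel()]
q=least_squares(rb,[.58,.22,0,0]);x=q.x
print("base",x[:2],"tt yaw",np.degrees(x[2]),"base yaw",np.degrees(x[3]),"swivel",x[2]-x[3]);print(q.fun.reshape(-1,2).round(1).tolist())
c=Ro.from_euler("z",x[3]).apply([-.124,0,.091])+[x[0],x[1],0];print("knob",c,proj("wrist",c,s2))
bar=back("wrist",[[160+645/3,50+265/3],[160+765/3,50+305/3]],.103,s2);d=bar[0]-bar[1]
a=np.arctan2(d[1],d[0])-x[3];print("bar",bar,np.degrees(a),"clamp",.7-a)
np.save("base.npy",x);np.save("pal.npy",o2.x)
print("glue",back("side",[[332,197]],.15),back("scene",[[239,241]],.15))
E
python3 fit.py
```

```text
pallet [ 0.59643368 -0.23437363] 23.410440085783556
[ 2.7  1.1 -1.  -0.7  0.8  1.5 -3.3 -2.  -0.5  1.4 -1.5 -1.6 -0.3  0.5
  0.8  3.2]
wrist only [ 0.59669684 -0.23600492] 25.08037865669615 [ 2.3  1.4 -0.4 -1.3  0.4  1.8 -2.7 -2.5]
base [0.57749631 0.23171069] tt yaw 6.344442395955208 base yaw 13.610152073353436 swivel -0.12681055636461414
[[-0.0, 1.0], [0.2, 0.0], [0.2, 0.1], [0.7, 0.2], [-0.2, 0.1], [-2.2, -0.4], [-1.0, 0.4], [1.0, -0.0], [0.9, -1.3], [0.7, -0.3]]
knob [0.45697832 0.20253171 0.091     ] [[398.06317857 144.96570831]]
bar [[0.48919597 0.19436206 0.103     ]
 [0.44090467 0.20955127 0.103     ]] -31.070240345372127 clamp 1.2422779934127237
glue [[ 0.70988303 -0.00795786  0.15      ]] [[0.71270943 0.00605575 0.15      ]]
```

```bash
sed -i 's/from_euler("zy"/from_euler("ZY"/' fit.py
cat >> fit.py <<'E'
R,t=T(o2.x)
for n,p in dict(nose=[57,0,20.5],edge=[0,34,18],mid20=[20,0,18],grip=[0,0,48.5],blktop=[0,0,64.5],tail=[-57,0,10.5]).items(): print(n,(R.apply(np.array(p)/1e3)+t).round(4))
E
python3 fit.py
```

```text
pallet [ 0.59481083 -0.22006739] 17.922279033375357
[ 0.5 -1.1  1.  -0.8 -0.7  1.7 -1.4 -0.1 -0.6 -0.  -1.1 -0.5 -1.2 -0.4
 -0.6 -0. ]
wrist only [ 0.59463509 -0.21988596] 17.649156019175148 [ 0.8 -1.1  1.  -0.6 -0.5  1.7 -1.4  0. ]
base [0.57749631 0.23171069] tt yaw 6.344442395955208 base yaw 13.610152073353436 swivel -0.12681055636461414
[[-0.0, 1.0], [0.2, 0.0], [0.2, 0.1], [0.7, 0.2], [-0.2, 0.1], [-2.2, -0.4], [-1.0, 0.4], [1.0, -0.0], [0.9, -1.3], [0.7, -0.3]]
knob [0.45697832 0.20253171 0.091     ] [[398.06317857 144.96570831]]
bar [[0.48919597 0.19436206 0.103     ]
 [0.44090467 0.20955127 0.103     ]] -31.070240345372127 clamp 1.2422779934127237
glue [[ 0.70988303 -0.00795786  0.15      ]] [[0.71270943 0.00605575 0.15      ]]
nose [ 0.6146 -0.2135  0.1348]
edge [ 0.5712 -0.1917  0.0896]
mid20 [ 0.5937 -0.2202  0.1049]
grip [ 0.5592 -0.2312  0.1092]
blktop [ 0.5476 -0.2349  0.1195]
tail [ 0.5521 -0.2334  0.0411]
```

Call:
step_arm --pt "0.98 0 0 1.0 87" --pt "0.98 0 0 1.0 87" --pt "0.98 0 0 1.0 87" --pt "0.98 0 0 1.0 87" --pt "0.98 0 0 1.0 87" --pt "0.98 0 0 1.0 87" --pt "0.98 0 0 1.0 87" --pt "0.98 0 0 1.0 87" --pt "0.98 0 0 1.0 87" --pt "0.98 0 0 1.0 87"

```text
time_s: 2.9
tcp_pos: [0.5997, 0.0083, 0.302]
eef_rot: [-180.0, 0.0, -150.3]
contact_force: [0.3, 0.1, -0.2]
gripper_width: 0.0871
gripper_force: 0.0
```

```bash
cat >> h.py <<'E'
def to(xyz,ang=None):
    "shares to bring TCP to xyz with tool y axis at world heading ang (deg, mod 180)"
    s=r.get_state();R=Ro.from_euler("xyz",s["eef_rot"],degrees=True).as_matrix()
    d=R.T@(np.array(xyz)-s["tcp_pos"])/.25
    h=np.degrees(np.arctan2(R[1,1],R[0,1]));t=0
    if ang is not None: t=-((ang-h+90)%180-90)/60
    print("t",round(s["time_s"],2),"tcp",s["tcp_pos"].round(4),"heading",round(h,1),"q6",s["joints"][5].round(0),"-> shares",d.round(3),"turn",round(t,3))
E
python3 - <<'E'
from h import *
to([.5937,-.2202,.19],107.8)
E
```

```text
t 2.9 tcp [0.5997 0.0083 0.302 ] heading 119.7 q6 -80.0 -> shares [ 0.474 -0.782  0.448] turn 0.199
```

Call:
step_arm --pt "0.474 -0.782 0.35 0.199 87.6" --pt "0.474 -0.782 0.35 0.199 87.6" --pt "0.474 -0.782 0.35 0.199 87.6" --pt "0.474 -0.782 0.35 0.199 87.6" --pt "0.474 -0.782 0.35 0.199 87.6" --pt "0.474 -0.782 0.35 0.199 87.6" --pt "0.474 -0.782 0.35 0.199 87.6" --pt "0.474 -0.782 0.35 0.199 87.6" --pt "0.474 -0.782 0.35 0.199 87.6"

```text
time_s: 3.65
tcp_pos: [0.5949, -0.2192, 0.2142]
eef_rot: [-180.0, 0.0, -161.9]
contact_force: [0.1, -0.7, -0.5]
gripper_width: 0.0874
gripper_force: 0.0
```

Run:
```python
from h import *
to([.5937,-.2202,.090],107.8)
```

```text
t 3.65 tcp [ 0.5949 -0.2192  0.2142] heading 108.1 q6 -69.0 -> shares [ 0.006 -0.002  0.497] turn 0.004
```

Call:
step_arm --pt "0.006 -0.002 0.15 0.004 87.6" --pt "0.006 -0.002 0.3 0.004 87.6" --pt "0.006 -0.002 0.4 0.004 87.6" --pt "0.006 -0.002 0.45 0.004 87.6" --pt "0.006 -0.002 0.497 0.004 87.6" --pt "0.006 -0.002 0.497 0.004 87.6" --pt "0.006 -0.002 0.497 0.004 75" --pt "0.006 -0.002 0.497 0.004 70" --pt "0.006 -0.002 0.497 0.004 60" --pt "0.006 -0.002 0.497 0.004 60" --pt "0.006 -0.002 0.497 0.004 60" --pt "0.006 -0.002 0.497 0.004 60" --newtons 35

```text
time_s: 4.65
tcp_pos: [0.595, -0.2197, 0.0913]
eef_rot: [-179.9, 0.1, -162.2]
contact_force: [0.5, 0.1, 7.5]
gripper_width: 0.0674
gripper_force: 35.0
```

Call:
step_arm --pt "0 0 -0.04 0 60" --pt "0 0 -0.1 0 60" --pt "0 0 -0.2 0 60" --pt "0 0 -0.3 0 60" --pt "0 0 -0.4 0 60" --pt "0 0 -0.4 0 60" --pt "0 0 -0.4 0 60" --pt "0 0 -0.4 0 60"

```text
time_s: 5.32
tcp_pos: [0.5929, -0.2192, 0.1892]
eef_rot: [179.9, -0.1, -162.2]
contact_force: [-0.1, -0.0, -2.1]
gripper_width: 0.0679
gripper_force: 35.0
```

Run:
```python
from h import *
print(r.get_state()["contact_force"],r.get_state()["gripper_width"])
# grip point goal at touchdown; place: final origin (.55,0) yaw 17.8
u=np.array([np.cos(np.radians(17.8)),np.sin(np.radians(17.8)),0])
o=np.array([.55,0,0])
for p in (50,35,20,8,0):
    a=np.radians(15.5+p);print(p,(o+u*(-.045+.0674*np.cos(a))+[0,0,.0674*np.sin(a)-.015]).round(4))
a=np.radians(65.5);to(o+u*(-.045+.0674*np.cos(a))+[0,0,.10],107.8)
A=crop("pics/side0.png",0,0,10,10,1)
cv2.imwrite("pics/side3.png",eyes.capture("side")[:,:,::-1]);p=proj("side",r.get_state()["tcp_pos"])[0].astype(int);print(p)
cv2.imwrite("pics/c4.png",crop("pics/side3.png",max(0,p[0]-70),p[1]-60,133,100,6))
```

```text
[-0.10793873 -0.03778239 -2.08123954] 0.06794605113657871
50 [ 0.5338 -0.0052  0.0463]
35 [ 0.548  -0.0007  0.037 ]
20 [0.5594 0.003  0.0241]
8 [0.566  0.0051 0.0119]
0 [0.569  0.0061 0.003 ]
t 5.32 tcp [ 0.5929 -0.2192  0.1892] heading 107.8 q6 -70.0 -> shares [-0.037  0.887  0.358] turn -0.0
[314 237]
```

View pics/c4.png

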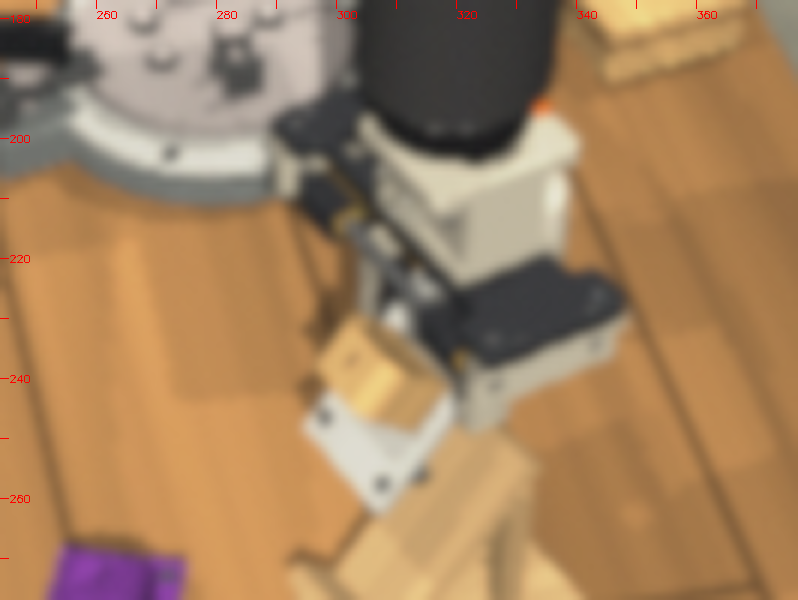

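Call:
step_arm --pt "-0.01 0.15 0 0 60" --pt "-0.02 0.31 0 0 60" --pt "-0.03 0.47 0.05 0 60" --pt "-0.037 0.63 0.15 0 60" --pt "-0.037 0.78 0.25 0 60" --pt "-0.037 0.887 0.35 0 60" --pt "-0.037 0.887 0.42 0 60" --pt "-0.037 0.887 0.48 0 60" --pt "-0.037 0.887 0.5 0 60" --pt "-0.037 0.887 0.5 0 60"

```text
time_s: 6.2
tcp_pos: [0.5332, -0.006, 0.0628]
eef_rot: [-180.0, -0.3, -162.2]
contact_force: [0.2, -0.1, -2.5]
gripper_width: 0.0673
gripper_force: 35.0
```

Run:
```python
from h import *
print(r.get_state()["contact_force"])
for q in ([.5338,-.0052,.0463],[ 0.548 , -0.0007 , 0.037 ],[0.5594 ,0.003 , 0.0241],[0.566 , 0.0051, 0.0119],[0.569,  0.0061, 0.005 ]):to(q,107.8)
```

```text
[ 0.15868432 -0.12581362 -2.48428025]
t 6.2 tcp [ 0.5332 -0.006   0.0628] heading 107.8 q6 -93.0 -> shares [-0.004  0.002  0.066] turn 0.0
t 6.2 tcp [ 0.5332 -0.006   0.0628] heading 107.8 q6 -93.0 -> shares [-0.063  0.002  0.103] turn 0.0
t 6.2 tcp [ 0.5332 -0.006   0.0628] heading 107.8 q6 -93.0 -> shares [-0.112  0.002  0.154] turn 0.0
t 6.2 tcp [ 0.5332 -0.006   0.0628] heading 107.8 q6 -93.0 -> shares [-0.14   0.002  0.203] turn 0.0
t 6.2 tcp [ 0.5332 -0.006   0.0628] heading 107.8 q6 -93.0 -> shares [-0.152  0.002  0.23 ] turn 0.0
```

Call:
step_arm --pt "-0.004 0 0.035 0 60" --pt "-0.004 0 0.066 0 60" --pt "-0.03 0 0.085 0 60" --pt "-0.063 0 0.103 0 60" --pt "-0.09 0 0.128 0 60" --pt "-0.112 0 0.154 0 60" --pt "-0.128 0 0.178 0 60" --pt "-0.14 0 0.2 0 60" --pt "-0.148 0 0.218 0 60" --pt "-0.152 0 0.23 0 60" --pt "-0.152 0 0.23 0 60" --pt "-0.152 0 0.23 0 60" --newtons 14

```text
time_s: 7.2
tcp_pos: [0.5704, 0.006, 0.007]
eef_rot: [180.0, -0.1, -162.2]
contact_force: [0.7, 0.1, -1.5]
gripper_width: 0.0675
gripper_force: 14.0
```

Run:
```python
from h import *
s=r.get_state();print(s["contact_force"],s["moment"],s["tcp_pos"])
```

```text
[ 0.71852343  0.09358474 -1.5124557 ] [-0.05687444 -0.4138441  -0.00101887] [0.57042797 0.00597261 0.00695588]
```

Call:
step_arm --pt "0 0 0 0 72" --pt "0 0 0 0 80" --pt "0 0 0 0 87.6" --pt "0 0 0 0 87.6" --pt "0 0 -0.1 0 87.6" --pt "0 0 -0.25 0 87.6" --pt "0 0 -0.4 0 87.6" --pt "0 0 -0.56 0 87.6" --pt "0 0 -0.72 0 87.6" --pt "0 0 -0.9 0 87.6" --pt "0 0 -0.9 0 87.6" --pt "0 0 -0.9 0 87.6"

```text
time_s: 8.2
tcp_pos: [0.5724, 0.0064, 0.2362]
eef_rot: [-180.0, 0.4, -162.2]
contact_force: [-0.7, 0.7, -0.5]
gripper_width: 0.0876
gripper_force: 0.0
```

Run:
```python
from h import *
import pickle
s=r.get_state();print(s["time_s"],s["tcp_pos"],s["contact_force"]);pickle.dump(s,open("s5.pkl","wb"))
cv2.imwrite("pics/w5raw.png",eyes.capture("wrist")[:,:,::-1])
print(proj("wrist",[[.55,0,.0205]],s))
cv2.imwrite("pics/c5.png",crop("pics/w5raw.png",180,100,200,150,4))
```

```text
8.2 [0.57240286 0.00640506 0.23615084] [-0.70727796  0.72849483 -0.48308044]
[[280.80390375 167.06326664]]
```

View pics/c5.png

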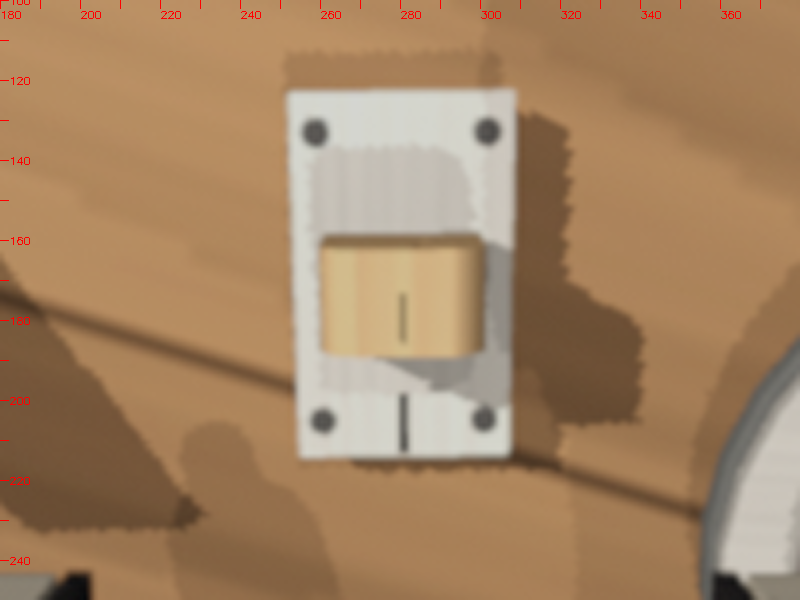

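Run:
```python
from h import *
import pickle
s=pickle.load(open("s5.pkl","rb"))
c=back("wrist",[[252,122.5],[309,122.5],[308,214.3],[254.8,214.5]],.0205,s)
print(c.round(4),np.linalg.norm(np.roll(c,-1,0)-c,axis=1))
m=c.mean(0);d=(c[2]+c[3]-c[0]-c[1])/2;print(m,np.degrees(np.arctan2(d[1],d[0])))
b=back("wrist",[[260,160],[300,160],[260,188.7],[300,188.7]],.0645,s);print(b.mean(0),np.linalg.norm(b[0]-b[2]))
h=np.degrees(np.arctan2(d[1],d[0]))
to([m[0],m[1],.12],h);to([m[0],m[1],.0295],h)
```

```text
[[ 0.5098 -0.0493  0.0205]
 [ 0.4888  0.0158  0.0205]
 [ 0.5978  0.0527  0.0205]
 [ 0.6193 -0.0134  0.0205]] [0.06837918 0.11500688 0.06949415 0.11526352]
[0.55391675 0.00147926 0.0205    ] 18.43726254587776
[ 5.52507808e-01 -2.56172564e-04  6.45000000e-02] 0.03202207074091973
t 8.25 tcp [0.5712 0.0063 0.2337] heading 107.8 q6 -92.0 -> shares [0.073 0.003 0.455] turn 1.49
t 8.25 tcp [0.5712 0.0063 0.2337] heading 107.8 q6 -92.0 -> shares [0.074 0.003 0.817] turn 1.49
```

Call:
step_arm --pt "0.073 0 0.2 -1.0 70" --pt "0.073 0 0.2 -1.0 70" --pt "0.073 0 0.2 -1.0 70" --pt "0.073 0 0.2 -1.0 70" --pt "0.073 0 0.2 -1.0 70" --pt "0.073 0 0.2 -1.0 70" --pt "0.073 0 0.2 -1.0 70" --pt "0.073 0 0.2 -1.0 70" --pt "0.073 0 0.2 -1.0 70"

```text
time_s: 9.0
tcp_pos: [0.5525, 0.0002, 0.1805]
eef_rot: [179.8, -0.1, -101.8]
contact_force: [-0.2, -0.9, -0.1]
gripper_width: 0.0698
gripper_force: 0.0
```

Run:
```python
from h import *
to([.5535,.0010,.0315],18.1)
```

```text
t 9.0 tcp [5.525e-01 2.000e-04 1.805e-01] heading 168.2 q6 -32.0 -> shares [-0.005 -0.005  0.596] turn -0.498
```

Call:
step_arm --pt "-0.005 -0.005 0.05 -0.498 70" --pt "-0.005 -0.005 0.1 -0.498 70" --pt "-0.005 -0.005 0.15 -0.498 70" --pt "-0.005 -0.005 0.25 -0.498 70" --pt "-0.005 -0.005 0.37 -0.498 70" --pt "-0.005 -0.005 0.48 -0.498 70" --pt "-0.005 -0.005 0.56 -0.498 70" --pt "-0.005 -0.005 0.596 -0.498 70" --pt "-0.005 -0.005 0.596 -0.498 70" --pt "-0.005 -0.005 0.596 -0.498 50" --pt "-0.005 -0.005 0.596 -0.498 40" --pt "-0.005 -0.005 0.596 -0.498 36" --newtons 40

```text
time_s: 10.0
tcp_pos: [0.556, 0.0017, 0.0347]
eef_rot: [-179.9, -0.0, -72.3]
contact_force: [0.7, -1.0, 0.8]
gripper_width: 0.0554
gripper_force: 0.0
```

Call:
step_arm --pt "0 0 0 0 32" --pt "0 0 0 0 26" --pt "0 0 0 0 24" --pt "0 0 0 0 24" --pt "0 0 0 0 24"

```text
time_s: 10.42
tcp_pos: [0.5548, 0.0013, 0.0337]
eef_rot: [180.0, -0.0, -72.3]
contact_force: [-2.9, -1.1, 5.5]
gripper_width: 0.0294
gripper_force: 40.0
```

Call:
step_arm --pt "0 0 -0.1 0 24" --pt "0 0 -0.25 0 24" --pt "0 0 -0.4 0 24" --pt "0 0 -0.5 0 24" --pt "0 0 -0.55 0 24" --pt "0 0 -0.55 0 24"

```text
time_s: 10.92
tcp_pos: [0.5568, 0.0019, 0.1741]
eef_rot: [-179.7, -0.0, -72.3]
contact_force: [0.6, -0.0, -2.5]
gripper_width: 0.0299
gripper_force: 40.0
```

Run:
```python
from h import *
print(r.get_state()["contact_force"],r.get_state()["gripper_width"])
to([.5775,.2317,.165],6.3)
```

```text
[ 0.62763068 -0.02572478 -2.45437784] 0.029916857350518224
t 10.92 tcp [0.5568 0.0019 0.1741] heading -162.3 q6 -3.0 -> shares [-0.85  -0.358  0.038] turn 0.19
```

Call:
step_arm --pt "-0.15 -0.06 0 0.05 24" --pt "-0.3 -0.12 0 0.1 24" --pt "-0.45 -0.18 0 0.15 24" --pt "-0.6 -0.25 0 0.19 24" --pt "-0.75 -0.31 0 0.19 24" --pt "-0.85 -0.358 0 0.19 24" --pt "-0.85 -0.358 0 0.19 24" --pt "-0.85 -0.358 0 0.19 24" --pt "-0.85 -0.358 0 0.19 24" --pt "-0.85 -0.358 0 0.19 24"

```text
time_s: 11.75
tcp_pos: [0.5751, 0.23, 0.1696]
eef_rot: [179.9, -0.0, -83.7]
contact_force: [-0.8, -0.4, -2.5]
gripper_width: 0.0298
gripper_force: 40.0
```

Run:
```python
from h import *
import pickle
to([.5775,.2317,.110],6.3)
s=r.get_state();pickle.dump(s,open("s6.pkl","wb"));cv2.imwrite("pics/w6raw.png",eyes.capture("wrist")[:,:,::-1]);cv2.imwrite("pics/side6.png",eyes.capture("side")[:,:,::-1])
```

```text
t 11.75 tcp [0.5751 0.23   0.1696] heading -173.7 q6 -34.0 -> shares [-0.006 -0.011  0.239] turn -0.001
```

Call:
step_arm --pt "-0.006 -0.011 0.05 0 24" --pt "-0.006 -0.011 0.12 0 24" --pt "-0.006 -0.011 0.18 0 24" --pt "-0.006 -0.011 0.22 0 24" --pt "-0.006 -0.011 0.24 0 24" --pt "-0.006 -0.011 0.24 0 24" --pt "-0.006 -0.011 0.24 0 24" --newtons 60

```text
time_s: 12.43
tcp_pos: [0.5786, 0.2328, 0.1109]
eef_rot: [-180.0, -0.0, -83.7]
contact_force: [-0.5, -0.4, -1.7]
gripper_width: 0.0298
gripper_force: 60.0
```

Run:
```python
from h import *
print(r.get_state()["contact_force"]);to([.5775,.2317,.0885],6.3)
```

```text
[-0.54992886 -0.36339746 -1.68587056]
t 12.43 tcp [0.5786 0.2328 0.1109] heading -173.7 q6 -34.0 -> shares [0.004 0.005 0.09 ] turn -0.0
```

Call:
step_arm --pt "0.002 0.003 0.02 0 24" --pt "0.002 0.003 0.04 0 24" --pt "0.002 0.003 0.055 0 24" --pt "0.002 0.003 0.07 0 24" --pt "0.002 0.003 0.08 0 24" --pt "0.002 0.003 0.09 0 24" --pt "0.002 0.003 0.09 0 24" --pt "0.002 0.003 0.09 0 24"

```text
time_s: 13.1
tcp_pos: [0.5781, 0.2327, 0.0889]
eef_rot: [-179.9, 0.0, -83.7]
contact_force: [0.6, 0.4, 3.3]
gripper_width: 0.0297
gripper_force: 60.0
```

Call:
step_arm --pt "0 0 0.01 0 24" --pt "0 0 0.02 0 24" --pt "0 0 0.02 0 24" --pt "0 0 0.02 0 24"

```text
time_s: 13.43
tcp_pos: [0.5784, 0.2327, 0.0884]
eef_rot: [-179.8, 0.0, -83.6]
contact_force: [-11.9, -2.7, 36.5]
gripper_width: 0.0298
gripper_force: 60.1
```

Run:
```python
from h import *
s=r.get_state();print(s["contact_force"],s["tcp_pos"],s["moment"])
```

```text
[-11.89900287  -2.69423989  36.49527392] [0.57842889 0.2326939  0.08843674] [-1.03287614  5.4911211  -0.28359829]
```

Call:
step_arm --pt "0 0.003 -0.01 0 24" --pt "0 0.003 -0.01 0 24" --pt "0 0.003 -0.01 0 34" --pt "0 0.003 -0.01 0 50" --pt "0 0.003 -0.01 0 70" --pt "0 0.003 -0.01 0 70" --pt "0 0 -0.15 0 70" --pt "0 0 -0.3 0 70" --pt "0 0 -0.45 0 70" --pt "0 0 -0.7 0 80" --pt "0 0 -0.7 0 80" --pt "0 0 -0.7 0 80"

```text
time_s: 14.43
tcp_pos: [0.5799, 0.2333, 0.2645]
eef_rot: [-179.5, 0.2, -83.7]
contact_force: [0.9, 0.7, 0.3]
gripper_width: 0.0792
gripper_force: 0.0
```

Run:
```python
from h import *
import pickle
eyes.capture("scene")
s=r.get_state();print(s["time_s"],s["tcp_pos"],s["contact_force"]);pickle.dump(s,open("s7.pkl","wb"))
cv2.imwrite("pics/w7raw.png",eyes.capture("wrist")[:,:,::-1])
x=np.load("base.npy");th=x[2]
R=Ro.from_euler("z",th)
pp=np.array([[57,34,20.5],[57,-34,20.5],[-57,-34,20.5],[-57,34,20.5]])/1e3
uv=proj("wrist",R.apply(pp)+[x[0],x[1],.0554],s);print(uv.round(1))
im=cv2.imread("pics/w7raw.png")
i=crop("pics/w7raw.png",180,60,260,195,3)
for u,v in uv: cv2.drawMarker(i,(int((u-180)*3),int((v-60)*3)),(0,0,255),0,10,1)
cv2.imwrite("pics/c7.png",i)
```

```text
14.4833 [0.57871513 0.2330482  0.26134384] [ 0.07591558  0.39652888 -1.21359983]
[[234.5 217.8]
 [232.  161. ]
 [331.8 161. ]
 [329.1 217.9]]
```

View pics/c7.png

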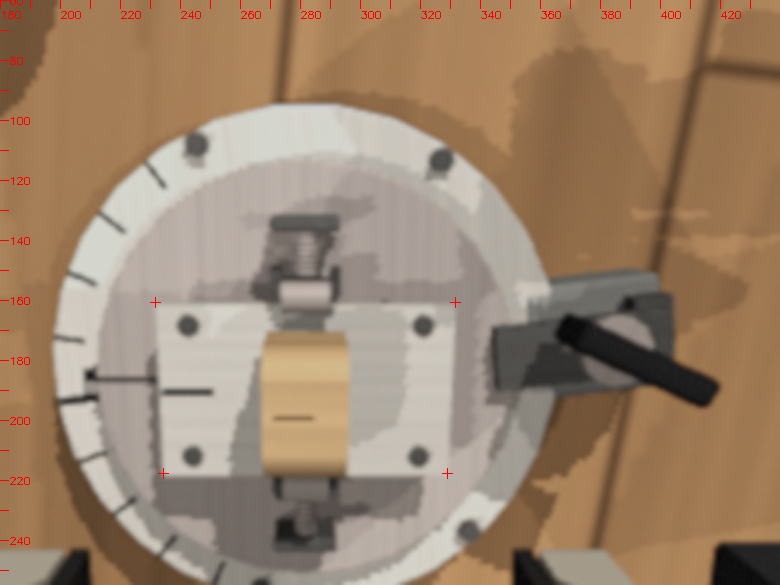

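Run:
```python
from h import *
import pickle
s=pickle.load(open("s7.pkl","rb"));x=np.load("base.npy")
b=back("wrist",[[180+565/3,60+328/3],[180+710/3,60+392/3]],.103,s);d=b[0]-b[1]
h=np.degrees(np.arctan2(d[1],d[0]));print(b.round(4),b.mean(0),np.linalg.norm(d),h,"clamp",.7-np.radians(h)+x[3])
to([.457,.2025,.13],h+90)
```

```text
[[0.4896 0.1935 0.103 ]
 [0.4335 0.2104 0.103 ]] [0.46157788 0.201982   0.103     ] 0.058575811020075204 -16.77015739719428 clamp 1.2302364280358729
t 14.53 tcp [0.5777 0.2326 0.259 ] heading -173.7 q6 -34.0 -> shares [0.067 0.494 0.515] turn -1.116
```

Call:
step_arm --pt "0.065 0.49 0.2 -1.0 45" --pt "0.065 0.49 0.2 -1.0 45" --pt "0.065 0.49 0.2 -1.0 45" --pt "0.065 0.49 0.2 -1.0 45" --pt "0.065 0.49 0.2 -1.0 45" --pt "0.065 0.49 0.2 -1.0 45" --pt "0.065 0.49 0.2 -1.0 45" --pt "0.065 0.49 0.2 -1.0 45" --pt "0.065 0.49 0.2 -1.0 45"

```text
time_s: 15.28
tcp_pos: [0.4568, 0.2021, 0.2067]
eef_rot: [179.8, 0.1, -23.3]
contact_force: [-0.4, -0.9, -0.1]
gripper_width: 0.0452
gripper_force: 0.0
```

Run:
```python
from h import *
to([.458,.2024,.076],73.0)
```

```text
t 15.28 tcp [0.4568 0.2021 0.2067] heading -113.3 q6 20.0 -> shares [ 0.005 -0.004  0.523] turn -0.105
```

Call:
step_arm --pt "0.005 -0.004 0.12 -0.105 45" --pt "0.005 -0.004 0.25 -0.105 45" --pt "0.005 -0.004 0.37 -0.105 45" --pt "0.005 -0.004 0.46 -0.105 45" --pt "0.005 -0.004 0.523 -0.105 45" --pt "0.005 -0.004 0.523 -0.105 45" --pt "0.005 -0.004 0.523 -0.105 30" --pt "0.005 -0.004 0.523 -0.105 18" --pt "0.005 -0.004 0.523 -0.105 8" --pt "0.005 -0.004 0.523 -0.105 6" --pt "0.005 -0.004 0.523 -0.105 6" --pt "0.005 -0.004 0.523 -0.105 6" --newtons 30

```text
time_s: 16.28
tcp_pos: [0.4594, 0.2033, 0.0783]
eef_rot: [-179.9, -0.0, -17.4]
contact_force: [0.3, -2.1, 4.7]
gripper_width: 0.0116
gripper_force: 30.0
```

Run:
```python
from h import *
s=r.get_state();print(s["contact_force"],s["moment"],s["joints"])
to([.458,.2024,.076],73.0)
```

```text
[ 0.28989084 -2.07268973  4.72301823] [-0.29307993  0.11810592 -0.18569798] [ 4.63182005e+01  1.31205722e+01 -3.19791188e+01  7.01253458e-03
 -4.48312044e+01  2.62777705e+01]
t 16.28 tcp [0.4594 0.2033 0.0783] heading -107.4 q6 26.0 -> shares [-0.004  0.005  0.009] turn -0.007
```

Call:
step_arm --pt "0 0 0 -0.08 6" --pt "0 0 0 -0.18 6" --pt "0 0 0 -0.28 6" --pt "0 0 0 -0.38 6" --pt "0 0 0 -0.48 6" --pt "0 0 0 -0.58 6" --pt "0 0 0 -0.68 6" --pt "0 0 0 -0.78 6" --pt "0 0 0 -0.85 6" --pt "0 0 0 -0.85 6" --pt "0 0 0 -0.85 6" --newtons 45

```text
time_s: 17.2
tcp_pos: [0.4593, 0.2049, 0.0783]
eef_rot: [-179.9, -0.2, 33.7]
contact_force: [-5.4, 7.5, 2.9]
gripper_width: 0.0118
gripper_force: 45.0
```

Run:
```python
from h import *
s=r.get_state();print(s["contact_force"],s["moment"],s["joints"],s["eef_rot"],s["tcp_pos"])
```

```text
[-5.44489317  7.46701759  2.90367118] [2.53858977 2.22133331 0.2355046 ] [ 46.40445304  13.1282343  -31.91670649  -0.10188246 -44.78124895
  77.32204456] [-1.79891633e+02 -1.53729542e-01  3.36541448e+01] [0.45928287 0.20490966 0.07832501]
```

Call:
step_arm --pt "0 0 0 -0.85 12" --pt "0 0 0 -0.85 12" --pt "0 0 0 0 20" --pt "0 0 0 0 30" --newtons 3

```text
time_s: 17.53
tcp_pos: [0.4594, 0.2037, 0.078]
eef_rot: [-180.0, -0.1, 33.5]
contact_force: [0.1, -0.7, 0.4]
gripper_width: 0.0222
gripper_force: 0.0
```

That release call carried stray turn values (my slip). The knob can only have gone slightly further slack, and I'll re-measure it before tightening. Next: lift off and go to the block.

Call:
step_arm --pt "0 0 0 0 45" --pt "0 0 0 0 45" --pt "0 0 -0.1 0 45" --pt "0 0 -0.25 0 45" --pt "0 0 -0.4 0 60" --pt "0 0 -0.55 0 70" --pt "0 0 -0.65 0 70" --pt "0 0 -0.65 0 70" --pt "0 0 -0.65 0 70"

```text
time_s: 18.28
tcp_pos: [0.4597, 0.2036, 0.2419]
eef_rot: [-179.9, -0.2, 33.8]
contact_force: [0.7, -0.4, -1.2]
gripper_width: 0.0687
gripper_force: 0.0
```

Run:
```python
from h import *
import pickle
s=r.get_state();pickle.dump(s,open("s8.pkl","wb"));im=eyes.capture("wrist")[:,:,::-1];cv2.imwrite("pics/w8raw.png",im)
# bar: dark pixels near knob
x=np.load("base.npy");c=Ro.from_euler("z",x[3]).apply([-.124,0,.103])+[x[0],x[1],0]
p=proj("wrist",c,s)[0];print("knob px",p)
m=(im.max(2)<45).astype(np.uint8)
n,l,st,ce=cv2.connectedComponentsWithStats(m)
for k in range(1,n):
    if st[k,4]>120:
        q=np.argwhere(l==k)[:,::-1].astype(float);rc=cv2.minAreaRect(q.astype(np.float32))
        w=back("wrist",q,.103,s)[:,:2];C=np.cov(w.T);ev,V=np.linalg.eigh(C);h=np.degrees(np.arctan2(V[1,1],V[0,1]))%180
        print(st[k],ce[k].round(1),w.mean(0).round(4),np.sqrt(ev*12).round(3),"heading",h,"clamp",.7-np.radians(h if h<90 else h-180)+x[3])
to([.578,.2325,.2],6.3)
```

```text
knob px [279.37929375 203.77276304]
[272 172  13  55 395] [277.5 194.9] [0.4635 0.2093] [0.009 0.053] heading 30.408467953778427 clamp 0.40681407909653383
[    0   242   560   163 31566] [201.3 329.2] [0.2821 0.1911] [0.147 0.657] heading 117.54916407720603 clamp 2.0275146728526563
[  392   242   159    84 10069] [473.6 282.8] [ 0.5012 -0.0264] [0.097 0.152] heading 116.31352898826272 clamp 2.04908057350789
[197 244  23  29 405] [210.7 261.3] [0.3621 0.2287] [0.017 0.033] heading 9.896796871517921 clamp 0.7648102745680883
[341 244  24  30 411] [349.3 261.4] [0.4457 0.1037] [0.018 0.033] heading 58.35812234391119 clamp -0.08099941480577061
[191 299  18  21 254] [199.  306.6] [0.3065 0.2114] [0.016 0.024] heading 18.481747004124287 clamp 0.6149746286345834
[352 299  18  23 294] [361.4 308.5] [0.407 0.057] [0.016 0.029] heading 50.18494370845579 clamp 0.061649462736583394
[ 391  397  125   23 2487] [454.8 408.9] [ 0.3585 -0.1298] [0.034 0.152] heading 124.54949684523422 clamp 1.905335817315316
[540 397  20  23 391] [550.9 408.8] [ 0.4261 -0.2302] [0.022 0.037] heading 44.353159261613854 clamp 0.16343330260057148
t 18.33 tcp [0.459  0.2031 0.2403] heading -56.2 q6 77.0 -> shares [0.461 0.167 0.162] turn -1.042
```

Call:
step_arm --pt "0 0 0 0.98 70" --pt "0.461 0.167 0 0.98 70" --pt "0.461 0.167 0 0.98 70" --pt "0.461 0.167 0 0.98 70" --pt "0.461 0.167 0 0.98 70" --pt "0.461 0.167 0 0.98 70" --pt "0.461 0.167 0 0.98 70" --pt "0.461 0.167 0 0.98 70" --pt "0.461 0.167 0 0.98 70" --pt "0.461 0.167 0 0.98 70"

```text
time_s: 19.17
tcp_pos: [0.5776, 0.2316, 0.238]
eef_rot: [179.8, 0.1, -25.2]
contact_force: [-0.5, 0.7, -0.4]
gripper_width: 0.0702
gripper_force: 0.0
```

Call:
step_arm --pt "0 0 0 0.98 70" --pt "0 0 0 0.98 70" --pt "0 0 0 0.98 70" --pt "0 0 0 0.98 70" --pt "0 0 0 0.98 70" --pt "0 0 0 0.98 70" --pt "0 0 0 0.98 70" --pt "0 0 0 0.98 70" --pt "0 0 0 0.98 70" --pt "0 0 0 0.98 70"

```text
time_s: 20.0
tcp_pos: [0.5778, 0.2318, 0.2388]
eef_rot: [179.9, -0.1, -83.9]
contact_force: [-0.0, -0.1, -0.6]
gripper_width: 0.0699
gripper_force: 0.0
```

```bash
cat > chk.py <<'E'
from h import *
import pickle,sys
from scipy.optimize import minimize_scalar
s=r.get_state();im=eyes.capture("wrist")[:,:,::-1];cv2.imwrite(f"pics/{sys.argv[1]}.png",im);x=np.load("base.npy")
# bright low-saturation plate: rectify plane z=.0759 around axis, 1 px = 0.5 mm
g=np.mgrid[-200:200,-200:200].transpose(1,2,0).reshape(-1,2)*.0005
uv=proj("wrist",np.c_[x[0]+g[:,0],x[1]+g[:,1],np.full(len(g),.0759)],s).astype(np.float32).reshape(400,400,2)
R=cv2.remap(im,uv[:,:,0],uv[:,:,1],cv2.INTER_LINEAR).astype(float)
gr=cv2.GaussianBlur(cv2.cvtColor(R.astype(np.uint8),6),(3,3),0).astype(float)
t=np.linspace(-.055,.055,111)
def edge(a,dx,dy):
    c,sn=np.cos(a),np.sin(a);sc=0
    for xs,ys,nx,ny in((t*0+.057,t*.55,1,0),(t*0-.057,t*.55,-1,0),(t,t*0+.034,0,1),(t,t*0-.034,0,-1)):
        f=lambda o:gr[np.clip(((c*(xs+o*nx)-sn*(ys+o*ny)+dx)/.0005+200).round().astype(int),0,399),np.clip(((sn*(xs+o*nx)+c*(ys+o*ny)+dy)/.0005+200).round().astype(int),0,399)]
        sc+=np.median(f(-.002)-f(.002))*(1)
    return sc
b=max((edge(np.radians(a),dx,dy),a,dx,dy) for a in np.arange(-10,60,.5) for dx in np.arange(-.004,.0041,.001) for dy in np.arange(-.004,.0041,.001))
print("plate fit",b,"swivel",np.radians(b[1])-x[3])
E
python3 chk.py w9; python3 -c "
from h import *
to([.578,.2325,.0895],6.3)"
```

```text
plate fit (np.float64(220.0), np.float64(6.5), np.float64(0.001), np.float64(0.0)) swivel -0.12409556399751885
t 20.05 tcp [0.5779 0.2319 0.239 ] heading -173.8 q6 -34.0 -> shares [-0.003 -0.002  0.598] turn -0.002
```

Call:
step_arm --pt "-0.002 0 0.15 0 70" --pt "-0.002 0 0.3 0 70" --pt "-0.002 0 0.42 0 70" --pt "-0.002 0 0.52 0 70" --pt "-0.002 0 0.59 0 70" --pt "-0.002 0 0.59 0 70" --pt "-0.002 0 0.59 0 50" --pt "-0.002 0 0.59 0 36" --pt "-0.002 0 0.59 0 28" --pt "-0.002 0 0.59 0 26" --pt "-0.002 0 0.59 0 26" --pt "-0.002 0 0.59 0 26" --newtons 12

```text
time_s: 21.05
tcp_pos: [0.5785, 0.2328, 0.0934]
eef_rot: [-179.9, 0.0, -84.0]
contact_force: [-0.0, -0.3, -0.3]
gripper_width: 0.0359
gripper_force: 0.0
```

Call:
step_arm --pt "0 0 0 -0.05 26" --pt "0 0 0 -0.11 26" --pt "0 0 0 -0.18 26" --pt "0 0 0 -0.26 26" --pt "0 0 0 -0.34 26" --pt "0 0 0 -0.42 26" --pt "0 0 0 -0.5 26" --pt "0 0 0 -0.56 26" --pt "0 0 0 -0.6 26" --pt "0 0 0 -0.62 26" --pt "0 0 0 -0.62 26" --pt "0 0 0 -0.62 26"

```text
time_s: 22.05
tcp_pos: [0.5782, 0.2326, 0.0931]
eef_rot: [-180.0, -0.0, -46.9]
contact_force: [-2.7, -1.0, 6.2]
gripper_width: 0.0299
gripper_force: 11.8
```

Run:
```python
from h import *
s=r.get_state();print(s["contact_force"],s["moment"],s["tcp_pos"]);to([.578,.2325,.0895],43.6)
```

```text
[-2.68739755 -0.99899729  6.17253698] [-0.16934184  1.28083548  0.0445273 ] [0.57815801 0.23262128 0.09310494]
t 22.05 tcp [0.5782 0.2326 0.0931] heading -136.9 q6 3.0 -> shares [-0.     0.001  0.014] turn -0.008
```

Call:
step_arm --pt "0 0 0 -0.01 26" --pt "0 0 0 -0.01 26" --pt "0 0 0 -0.01 34" --pt "0 0 0 -0.01 45" --pt "0 0 0 -0.01 60" --pt "0 0 0 -0.01 70" --pt "0 0 -0.12 -0.01 70" --pt "0 0 -0.27 -0.01 70" --pt "0 0 -0.42 -0.01 70" --pt "0 0 -0.57 -0.01 70" --pt "0 0 -0.57 -0.01 70" --pt "0 0 -0.57 -0.01 70"

```text
time_s: 23.05
tcp_pos: [0.5794, 0.2334, 0.2379]
eef_rot: [-179.7, -0.0, -46.2]
contact_force: [-0.3, 0.1, -0.3]
gripper_width: 0.0698
gripper_force: 0.0
```

```bash
python3 chk.py w10; python3 -c "
from h import *
to([.4585,.203,.2],13.61+40.1-22+90)"
```

```text
plate fit (np.float64(156.0), np.float64(42.0), np.float64(0.001), np.float64(0.001)) swivel 0.49549632046046815
t 23.1 tcp [0.5783 0.2328 0.2357] heading -136.2 q6 4.0 -> shares [-0.245  0.429  0.142] turn -1.299
```

```bash
python3 chk.py w11
cat > ptr.py <<'E'
from h import *
s=r.get_state();im=cv2.cvtColor(eyes.capture("wrist"),cv2.COLOR_RGB2GRAY).astype(np.float32);x=np.load("base.npy")
a=np.radians(np.arange(-30,75,.5))
def ring(rs,z):
    o=0
    for q in rs:
        uv=proj("wrist",np.c_[x[0]+q*np.cos(a+x[3]),x[1]+q*np.sin(a+x[3]),a*0+z],s).astype(np.float32)[None]
        o=o+cv2.remap(im,uv[:,:,0],uv[:,:,1],cv2.INTER_LINEAR)[0]
    return o/len(rs)
from scipy.signal import find_peaks
for n,rs,z in(("marks",[.1,.102,.104],.034),("pointer",[.089,.0905,.092],.04),("index",[.07,.075,.08],.05)):
    v=ring(rs,z);v=v-cv2.GaussianBlur(v[None],(31,1),6)[0];p,_=find_peaks(-v,height=12);print(n,[(round(float(np.degrees(a[i])),1),int(-v[i])) for i in p])
E
python3 ptr.py
```

```text
plate fit (np.float64(156.0), np.float64(42.5), np.float64(0.001), np.float64(0.001)) swivel 0.5042229667204399
marks [(-15.5, 57), (-0.5, 104), (14.5, 62), (29.5, 50), (44.5, 53), (59.5, 44), (71.0, 30)]
pointer [(-1.0, 50), (29.5, 43)]
index [(28.5, 30)]
```

Call:
step_arm --pt "-0.245 0.429 0 -0.98 45" --pt "-0.245 0.429 0 -0.98 45" --pt "-0.245 0.429 0 -0.98 45" --pt "-0.245 0.429 0 -0.98 45" --pt "-0.245 0.429 0 -0.98 45" --pt "-0.245 0.429 0 -0.98 45" --pt "-0.245 0.429 0 -0.98 45" --pt "-0.245 0.429 0 -0.98 45" --pt "-0.245 0.429 0 -0.98 45" --pt "-0.245 0.429 0 -0.98 45"

```text
time_s: 24.03
tcp_pos: [0.4579, 0.2021, 0.2336]
eef_rot: [179.9, 0.1, 12.7]
contact_force: [0.0, 0.6, -0.6]
gripper_width: 0.045
gripper_force: 0.0
```

```bash
python3 -c "
from h import *
to([.459,.2035,.077],122.5)"
```

```text
t 24.03 tcp [0.4579 0.2021 0.2336] heading -77.3 q6 56.0 -> shares [ 0.007 -0.005  0.627] turn -0.33
```

Call:
step_arm --pt "0.007 -0.005 0.1 -0.33 45" --pt "0.007 -0.005 0.2 -0.33 45" --pt "0.007 -0.005 0.32 -0.33 45" --pt "0.007 -0.005 0.44 -0.33 45" --pt "0.007 -0.005 0.55 -0.33 45" --pt "0.007 -0.005 0.62 -0.33 45" --pt "0.007 -0.005 0.625 -0.33 45" --pt "0.007 -0.005 0.625 -0.33 30" --pt "0.007 -0.005 0.625 -0.33 16" --pt "0.007 -0.005 0.625 -0.33 8" --pt "0.007 -0.005 0.625 -0.33 6" --pt "0.007 -0.005 0.625 -0.33 6" --newtons 30

```text
time_s: 25.03
tcp_pos: [0.4603, 0.2046, 0.0799]
eef_rot: [-180.0, -0.1, 32.4]
contact_force: [-0.1, -0.6, -0.0]
gripper_width: 0.0176
gripper_force: 0.0
```

Call:
step_arm --pt "0 0 0 0 6" --pt "0 0 0 0 6" --pt "0 0 0 0 6" --pt "0 0 0 0.1 6" --pt "0 0 0 0.2 6" --pt "0 0 0 0.3 6" --pt "0 0 0 0.4 6" --pt "0 0 0 0.5 6" --pt "0 0 0 0.6 6" --pt "0 0 0 0.7 6" --pt "0 0 0 0.7 6" --newtons 45

```text
time_s: 25.95
tcp_pos: [0.4601, 0.2035, 0.0797]
eef_rot: [180.0, -0.0, -10.0]
contact_force: [1.1, -4.7, 5.1]
gripper_width: 0.0115
gripper_force: 45.0
```

Run:
```python
from h import *
x=np.load("base.npy")
s=r.get_state();print(s["contact_force"],s["moment"],s["tcp_pos"],"clamp",.7-np.radians(s["eef_rot"][2])+x[3])
```

```text
[ 1.11568862 -4.71514191  5.1473502 ] [-1.84306709 -0.20838517 -0.28787137] [0.46010311 0.2034945  0.07969892] clamp 1.1113308054640847
```

Call:
step_arm --pt "0 0 0 0.1 6" --pt "0 0 0 0.2 6" --pt "0 0 0 0.3 6" --pt "0 0 0 0.35 6" --pt "0 0 0 0.35 6" --pt "0 0 0 0.35 6" --pt "0 0 0 0.35 12" --pt "0 0 0 0.35 25" --pt "0 0 0 0.35 45" --pt "0 0 0 0.35 45" --pt "0 0 -0.15 0.35 45" --pt "0 0 -0.3 0.35 45"

```text
time_s: 26.95
tcp_pos: [0.4586, 0.2033, 0.1529]
eef_rot: [179.7, 0.1, -30.6]
contact_force: [1.7, 1.5, 0.3]
gripper_width: 0.0397
gripper_force: 0.0
```

Call:
step_arm --pt "0 0 -0.15 0 60" --pt "0 0 -0.35 0 70" --pt "0 0 -0.35 0 70" --pt "0 0 -0.35 0 70" --pt "0 0 -0.35 0 70"

```text
time_s: 27.37
tcp_pos: [0.4599, 0.2046, 0.2418]
eef_rot: [-179.9, -0.0, -30.6]
contact_force: [-0.5, 0.3, -0.9]
gripper_width: 0.0682
gripper_force: 0.0
```

Run:
```python
from h import *
s=r.get_state();print(s["time_s"],s["tcp_pos"],s["eef_rot"]);im=eyes.capture("wrist")[:,:,::-1];cv2.imwrite("pics/w12.png",im);x=np.load("base.npy")
n,l,st,ce=cv2.connectedComponentsWithStats((im.max(2)<45).astype(np.uint8))
for k in range(1,n):
    if 120<st[k,4]<2000:
        q=np.argwhere(l==k)[:,::-1].astype(float);w=back("wrist",q,.103,s)[:,:2];ev,V=np.linalg.eigh(np.cov(w.T));h=np.degrees(np.arctan2(V[1,1],V[0,1]))%180
        if np.linalg.norm(w.mean(0)-[.457,.2025])<.03: print(w.mean(0),np.sqrt(ev*12),"clamp",.7-np.radians(h if h<90 else h-180)+x[3])
to([.578,.2325,.24],13.6)
```

```text
27.3667 [0.45987424 0.20464206 0.24183888] [-1.79881101e+02 -4.18574549e-04 -3.05968651e+01]
[0.46014893 0.202078  ] [0.00968536 0.05626315] clamp 1.4557257312858667
t 27.42 tcp [0.4594 0.2042 0.2407] heading -120.6 q6 13.0 -> shares [ 0.351 -0.339  0.003] turn 0.763
```

Clamp is tight at about 1.46. I'll check the turntable and pallet once more from above.

Call:
step_arm --pt "0.351 -0.339 0 0.763 70" --pt "0.351 -0.339 0 0.763 70" --pt "0.351 -0.339 0 0.763 70" --pt "0.351 -0.339 0 0.763 70" --pt "0.351 -0.339 0 0.763 70" --pt "0.351 -0.339 0 0.763 70" --pt "0.351 -0.339 0 0.763 70" --pt "0.351 -0.339 0 0.763 70" --pt "0.351 -0.339 0 0.763 70" --pt "0.351 -0.339 0 0.763 70"

```text
time_s: 28.25
tcp_pos: [0.5782, 0.2324, 0.2403]
eef_rot: [179.9, -0.0, -76.3]
contact_force: [0.2, -0.0, 0.4]
gripper_width: 0.0701
gripper_force: 0.0
```

```bash
python3 chk.py w13; python3 ptr.py; python3 -c "
from h import *
s=r.get_state();print(s['time_s'],s['contact_force'],s['tcp_pos'])"
```

```text
plate fit (np.float64(160.0), np.float64(42.5), np.float64(0.001), np.float64(0.001)) swivel 0.5042229667204399
marks [(-15.5, 55), (-0.5, 101), (14.5, 57), (29.5, 50), (44.5, 48), (59.5, 42), (71.0, 32)]
pointer [(-1.0, 44), (29.5, 42)]
index [(28.5, 30)]
28.35 [ 0.20459657 -0.14424026  0.33049778] [0.57835215 0.23245539 0.24090958]
```

```bash
python3 -c "
from plant import workorder
print(workorder.close_job())"
```

```text
the job is handed in; nothing more can be done
None
```

The job is handed in at 28 s: the pallet is home on the balls with its nose to the pointer, the pointer reads within about 1° of the 30-degree mark, and the clamp is tight at about 1.46 rad, all read from my own wrist-camera measurements since the hand-in returned no verdict.

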